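Find the loose clamp bolt and hold its cap open

TASK

One of the three bolts of the green clamp rail has worked loose: tap the bolt heads gently from above until you find the one that sinks, and push it down as far as it goes. Then lift the yellow cap behind that same bolt at least halfway to upright, and finish while still holding it open with the fingers, so that its lock nut can be reached. Leave the caps of the other bolts shut and do not disturb the sanding pad, the measuring wheel or the moulding chip.

Things in the scene. Friction and masses are not known exactly. Their poses are not given: they have to be found in the camera images.
- rail: green steel clamp rail screwed to the bench, 102 mm deep (x), 360 wide (y), top 45 mm high, turned somewhat. Origin on the bench, 9 mm to +x of the middle of its depth. x points to the side where the yellow tongues stick out (away from the robot), y along the row. Stations a, b, c at y = -120, 0, 120 mm: a bolt at x = -35 mm, and behind it the yellow hinged cap over its lock nut
- bolt_a: bolt a, steel hex head. Origin: centre of the head's top face (24 mm across, stands 16 mm above the rail top, 61 mm above the bench, at rail x -35, y -120 mm); the head is cushioned: it springs in by 1 mm per 6 N (4 mm at most) and back; the origin moves with it
- sink_a (a joint): how far this bolt's shank has sunk, m. 0 as it stands now. A tight bolt meets a solid stop within about 1 mm; the loose one slides down 7 mm against about 2 N of friction, then stops, and stays down. Which bolt is loose is not visible and changes from case to case
- lid_a: yellow cap a of bolt a: plate 50 x 44 x 7 mm with a tongue 14 wide (y), 10 thick, 44 long (x) overhanging the rail's far edge, free beside and below. Origin: tongue centre, 50 mm above the bench when shut (rail x 68, y -120 mm); axes then parallel to the rail's. Hinge line parallel to y, 76 mm from the origin towards -x, level with it when shut
- cap_a (a joint): opening angle of this cap, rad: 0 shut (level), grows as the tongue goes up and back over the bolt towards the robot, 1.4 at its stop. A spring shuts it when let go: about 1 to 2 N at the tongue hold it open
- bolt_b: bolt b, steel hex head. Origin: centre of the head's top face (24 mm across, stands 16 mm above the rail top, 61 mm above the bench, at rail x -35, y 0 mm); the head is cushioned: it springs in by 1 mm per 6 N (4 mm at most) and back; the origin moves with it
- sink_b (a joint): how far this bolt's shank has sunk, m. 0 as it stands now. A tight bolt meets a solid stop within about 1 mm; the loose one slides down 7 mm against about 2 N of friction, then stops, and stays down. Which bolt is loose is not visible and changes from case to case
- lid_b: yellow cap b of bolt b: plate 50 x 44 x 7 mm with a tongue 14 wide (y), 10 thick, 44 long (x) overhanging the rail's far edge, free beside and below. Origin: tongue centre, 50 mm above the bench when shut (rail x 68, y 0 mm); axes then parallel to the rail's. Hinge line parallel to y, 76 mm from the origin towards -x, level with it when shut
- cap_b (a joint): opening angle of this cap, rad: 0 shut (level), grows as the tongue goes up and back over the bolt towards the robot, 1.4 at its stop. A spring shuts it when let go: about 1 to 2 N at the tongue hold it open
- bolt_c: bolt c, steel hex head. Origin: centre of the head's top face (24 mm across, stands 16 mm above the rail top, 61 mm above the bench, at rail x -35, y 120 mm); the head is cushioned: it springs in by 1 mm per 6 N (4 mm at most) and back; the origin moves with it
- sink_c (a joint): how far this bolt's shank has sunk, m. 0 as it stands now. A tight bolt meets a solid stop within about 1 mm; the loose one slides down 7 mm against about 2 N of friction, then stops, and stays down. Which bolt is loose is not visible and changes from case to case
- lid_c: yellow cap c of bolt c: plate 50 x 44 x 7 mm with a tongue 14 wide (y), 10 thick, 44 long (x) overhanging the rail's far edge, free beside and below. Origin: tongue centre, 50 mm above the bench when shut (rail x 68, y 120 mm); axes then parallel to the rail's. Hinge line parallel to y, 76 mm from the origin towards -x, level with it when shut
- cap_c (a joint): opening angle of this cap, rad: 0 shut (level), grows as the tongue goes up and back over the bolt towards the robot, 1.4 at its stop. A spring shuts it when let go: about 1 to 2 N at the tongue hold it open
- pad: square boxwood sanding pad, 75 x 75 x 24 mm, lying on the bench left of the rail; origin under its centre. Bystander
- wheel: chrome measuring wheel lying flat, 64 mm across, 19 mm high, with a flat handle to its -x reaching 112 mm from the wheel's centre; on the bench right of the rail; origin under the wheel's centre. Bystander
- chip: distressed grey moulding chip, 45 x 90 x 20 mm, on the bench beyond the rail; origin under its centre. Bystander

How it is judged:
By the outcome, as a careful person would: the job done as asked, in the order asked, and still so for the second after the job is handed in, while the arm keeps its last pose, push and grip.
It also fails if it takes over 45 s, if anything falls off the work surface, if the arm or the gripper's body presses on something with over 40 N, if the wrist force passes 120 N, or if a joint passes its speed limit or range.

ROBOT

A 6-joint arm with a two-finger parallel gripper is mounted at the origin on the work surface. World frame = base frame: x ahead of the robot, y to its left, z up, the work surface at z = 0. Lengths are in m, angles in rad, forces in N, time in s.
With the tool pointing down it reaches from about 0.35 to 0.975 m from the base axis. Payload 4.9 kg.
Tool frame: the origin (TCP) lies on the centre line of the jaws, within the pads' length; the fingertips stand 14 mm ahead of it and the grasp point (between the pads) lies 5 mm behind it; z points along the fingers, y is the line along which they close (so a half turn about z gives the same grasp; the last joint's range is limited). The gripper opens to 85 mm and grips with 20 to 120 N. Pads are 22 mm wide; open, the fingers measure 114 mm over their backs; the gripper's body (76 mm by 85 mm) begins 54 mm behind the grasp point. The pads swing forward as they close: fully open they stand 13 mm farther back than shut.
Start: joints at [1.134, 0.053, 1.613, -0, 1.476, -0.119], TCP at [0.195, 0.594, 0.245] pointing down, gripper open.
Joint ranges: [-3.01, 3.01], [-1.01, 2.22], [0.06, 2.58], [-1.02, 4.17], [0.09, 2.62], [-3.14, 3.14]. Speed limits (rad/s): [2.57, 2.57, 3.14, 3.14, 3.14, 3.14].

INTERFACE

Orientations are given as a unit quaternion [w, x, y, z].
In Python, from plant import * gives the robot as it stands.
- The arm moves only by the tool send_rows, never from a script. Its argument "steps" is a list of rows, each an object with "translation": the shift along the tool's x, y, z in cm, a list of three; "delta_rot": the turn, a rotation vector about the tool's x, y, z in rad, a list of three; "jaw": the finger opening in cm, from 0 to 8.54. In form: [{"translation": [dx, dy, dz], "delta_rot": [rx, ry, rz], "jaw": jaw}, ...]. A call has exactly 8 rows; each row is the pose to reach, as a shift and turn from the pose commanded when the call began, along the tool's axes at that moment; what a row does not reach only later rows make up. A row lasts 1/10 s, in which the tool goes at most 50 mm and 8.59 degrees, less where a joint would pass 70% of its speed; a pose out of reach is approached as far as the arm can. A call with a gripper value outside its range is refused whole. The fingers move at their own pace and stop on an object; the grip force is fixed at half the most. Time passes only in rows, so rows that repeat a pose let the fingers close, or fill a call up. It gives the time, the measured TCP pose, the force, the opening and the grip force at its end, in the units of the state.
- state(): the state, without advancing time (a new reading comes with each control period).
- grab_frame(name): name is "scene" or "top" or "wrist"; returns a dict with "pixels" (480x640x3 uint8, blue, green, red), "range_z" (480x640 float32, m along the optical axis (not along the pixel's ray), 0 where there is no reading), "fx", "fy", "cx", "cy" (pixels), "dist" ([k1, k2, p1, p2, k3] as OpenCV has them; the pictures are not rectified), "rvec" (rotation vector, rad) and "tvec" (3), from world to camera coordinates, as OpenCV has them. Camera axes: x right, y down, z forward; pixel columns grow to the right and rows downward; lengths in m; the calibration is good to about 2 mm. A picture is of the moment at which its call begins.
- job_done(): hands the job in; it is judged then, once.
The state is a dict: "time": time; "joint_pos": joint angles; "joint_vel": joint speeds; "joint_efforts": joint torques, N m; "tool_pos": TCP position; "tool_rot": TCP orientation; "contact_force": force on the tool from outside, world axes, zero at the start; "ft_torque": the same for the moment, N m; "gripper_width": opening from 0.0 (shut) to 1.0 (fully open); "grasp_force": force on a finger pad.
Only numpy, scipy, OpenCV 4.12 (cv2) and the standard library are available. Lean on these libraries where they do the work, as an engineer would, in place of code of your own. Each camera call takes 0.05 s, during which the arm holds its last target. There are 200 camera calls.

## Working session

There is one attempt and no reset: what is moved stays moved. The work goes in short steps, Python scripts to look and compute and a tool call to move; the robot and the scene stay as the last step left them, time stands still between calls to the robot, and variables do not carry over. Pictures are saved under pics/ and viewed, at most 10 in all, crops included, and the job is handed in when it is done.

Besides the shell and the picture viewer there is one more tool, called after "Call:" as name([rows], argument=value, ...), one row to a line, values as JSON. send_rows: Moves the arm, as the interface text tells. Its arguments: {"type":"object","properties":{"steps":{"type":"array","items":{"type":"object","properties":{"translation":{"type":"array","items":{"type":"number"}},"delta_rot":{"type":"array","items":{"type":"number"}},"jaw":{"type":"number"}}}}},"required":["steps"]}

```bash
mkdir -p pics; cat > h.py <<'E'
from plant import *
import numpy as np, cv2
from scipy.spatial.transform import Rotation as R
def load(n):
    f=grab_frame(n); np.savez('f_%s.npz'%n,**f); return f
def K(f): return np.array([[f['fx'],0,f['cx']],[0,f['fy'],f['cy']],[0,0,1.]])
def ray(f,uv):
    uv=np.array(uv,float).reshape(-1,1,2)
    n=cv2.undistortPoints(uv,K(f),np.array(f['dist'],float)).reshape(-1,2)
    Rm=cv2.Rodrigues(np.array(f['rvec'],float))[0]; t=np.array(f['tvec'],float).ravel()
    d=np.c_[n,np.ones(len(n))]@Rm
    return -Rm.T@t,d
def plane(f,uv,z):
    c,d=ray(f,uv); return c+d*((z-c[2])/d[:,2])[:,None]
def depthpts(f,uv):
    uv=np.array(uv).reshape(-1,2); c,d=ray(f,uv)
    z=f['range_z'][uv[:,1].astype(int),uv[:,0].astype(int)]
    return c+d*z[:,None]
def pose():
    s=state(); q=s['tool_rot']; return np.array(s['tool_pos']),R.from_quat([q[1],q[2],q[3],q[0]]),s
E
python3 - <<'E'
from h import *
p,r,s=pose(); print(s['time'],p,r.as_matrix().round(3),s['gripper_width'],s['contact_force'])
for n in['top','scene']:
    f=load(n); cv2.imwrite(f'pics/{n}0.png',f['pixels'])
    hsv=cv2.cvtColor(f['pixels'],cv2.COLOR_BGR2HSV)
    for nm,lo,hi in[('yel',(20,120,90),(35,255,255)),('grn',(40,60,30),(90,255,255))]:
        m=cv2.inRange(hsv,lo,hi); k,l,st,c=cv2.connectedComponentsWithStats(m)
        for i in range(1,k):
            if st[i,4]>80:print(n,nm,st[i],c[i].round(1))
E
```

```text
0.0 [0.19504822 0.59317169 0.24408331] [[-0.95   0.312 -0.001]
 [ 0.312  0.95  -0.002]
 [ 0.    -0.002 -1.   ]] 0.9985345816964598 [-0.19493333  0.35621944 -0.02238269]
top yel [215 266  27  49 747] [228.9 295. ]
top yel [276 274  27  50 754] [289.5 303.3]
top yel [338 282  26  50 755] [350.6 311.7]
top grn [ 193  287  188   76 6691] [287.2 326.7]
scene yel [319 191  36  22 378] [337.7 202.1]
scene yel [346 221  38  24 418] [365.8 232.7]
scene yel [376 253  39  26 464] [396.3 266.1]
scene grn [324 176  38  22 308] [342.3 186.5]
scene grn [341 188  50  41 863] [364.3 210.6]
scene grn [ 369  219   53   44 1014] [393.8 242.3]
scene grn [397 250  46  44 864] [420.9 273.8]
```

View pics/top0.png

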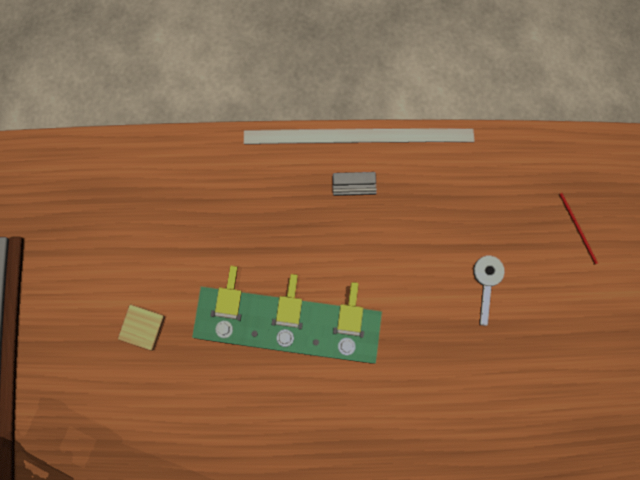

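View pics/scene0.png

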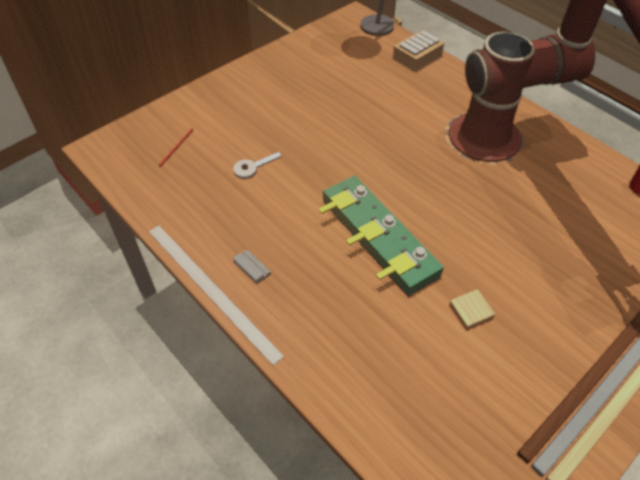

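The top view shows bolts at (224,329), (285,338) and (347,346), left to right c, b, a. Their tongue tips are at about (233,267), (293,276) and (354,284). The scene view shows the same three caps at (338,202), (366,233) and (396,266).

```bash
python3 - <<'E'
from h import *
T={n:dict(np.load(f'f_{n}.npz')) for n in['top','scene']}
t=T['top'];s=T['scene']
cen={}
for n in T:
    f=T[n];hsv=cv2.cvtColor(f['pixels'],cv2.COLOR_BGR2HSV)
    m=cv2.inRange(hsv,(20,120,90),(35,255,255));k,l,st,c=cv2.connectedComponentsWithStats(m)
    cen[n]=[(l==i) for i in range(1,k) if st[i,4]>80]
# tongue tips via masks: top tip row-min ; tongue = points narrow
for i,m in enumerate(cen['top']):
    y,x=np.nonzero(m); tip=(x[y<=y.min()+1].mean(),y.min()-.5)
    sel=y<y.min()+20; tc=(x[sel].mean(),y[sel].mean())
    P=plane(t,[tip,tc],.055); print('cba'[i],'tip',tip,P.round(4)[0],'mid',P[1].round(4), 'depth z', depthpts(t,[tc]).round(4))
g=cv2.cvtColor(t['pixels'],cv2.COLOR_BGR2GRAY)
hs=cv2.cvtColor(t['pixels'],cv2.COLOR_BGR2HSV)
B=[]
for (u,v) in[(224,329),(285,338),(347,346)]:
    w=hs[v-14:v+15,u-14:u+15]; m=((w[...,1]<50)&(w[...,2]>110)).astype('uint8')
    k,l,st,c=cv2.connectedComponentsWithStats(m);i=1+st[1:,4].argmax()
    uv=c[i]+[u-14,v-14]; 
    P=plane(t,[uv],.061)[0]; B.append(P); print('bolt',uv,st[i,4],P.round(4),depthpts(t,[uv]).round(4))
B=np.array(B); d=B[0]-B[2]; print('spacing',np.linalg.norm(d)/2,'yaw',np.arctan2(-d[0],d[1]))
# scene bolts: triangulate
for j,(u,v) in enumerate([(420,254),(389,222),(361,191)]):
    w=cv2.cvtColor(s['pixels'],cv2.COLOR_BGR2HSV)[v-9:v+10,u-9:u+10]; m=((w[...,1]<60)&(w[...,2]>110)).astype('uint8')
    k,l,st,c=cv2.connectedComponentsWithStats(m);i=1+st[1:,4].argmax(); uv=c[i]+[u-9,v-9]
    # scene uv and top uv triangulation
    c1,d1=ray(s,[uv]); 
    P=plane(s,[uv],.061)[0]
    c2=ray(t,[[0,0]])[0]; d2=B[j]-c2
    A=np.c_[d1[0],-d2]; ab=np.linalg.lstsq(A,c2-c1,rcond=None)[0]
    p1=c1+ab[0]*d1[0];p2=c2+ab[1]*d2
    print('scene bolt',uv,st[i,4],P.round(4),'tri',p1.round(4),p2.round(4),'depth',depthpts(s,[uv]).round(4))
# rail corners from top
m=cv2.inRange(hs,(40,60,30),(90,255,255)); m=cv2.morphologyEx(m,cv2.MORPH_CLOSE,np.ones((9,9)))
r=cv2.minAreaRect(max(cv2.findContours(m,0,2)[0],key=cv2.contourArea)); print(plane(t,cv2.boxPoints(r),.045).round(4))
E
```

```text
c tip (np.float64(233.26666666666668), np.float64(265.5)) [0.6196 0.1611 0.055 ] mid [0.5996 0.1634 0.055 ] depth z [[0.5996 0.1633 0.0553]]
b tip (np.float64(293.5), np.float64(273.5)) [0.6022 0.0429 0.055 ] mid [0.5822 0.0457 0.055 ] depth z [[0.5822 0.0457 0.0546]]
a tip (np.float64(354.0), np.float64(281.5)) [ 0.5846 -0.075   0.055 ] mid [ 0.5645 -0.0728  0.055 ] depth z [[ 0.5643 -0.0727  0.0567]]
bolt [223.74693878 328.93469388] 245 [0.4952 0.1778 0.061 ] [[0.4952 0.1777 0.0618]]
bolt [284.73279352 337.5708502 ] 247 [0.4775 0.0607 0.061 ] [[0.4777 0.0608 0.0577]]
bolt [346.284 346.12 ] 250 [ 0.4595 -0.0565  0.061 ] [[ 0.4594 -0.0564  0.0633]]
spacing 0.118503041156142 yaw -0.15145337106096188
scene bolt [418.82159624 254.00938967] 213 [0.5086 0.1853 0.061 ] tri [0.4977 0.1783 0.0444] [0.4963 0.1801 0.0446] depth [[0.505  0.1829 0.0555]]
scene bolt [387.90865385 221.6875    ] 208 [0.4909 0.0679 0.061 ] tri [0.48   0.0593 0.0446] [0.4784 0.0614 0.0446] depth [[0.4881 0.0657 0.0568]]
scene bolt [359.49462366 191.74731183] 186 [ 0.4726 -0.0498  0.061 ] tri [ 0.4618 -0.0597  0.0453] [ 0.46   -0.0574  0.0451] depth [[ 0.4654 -0.0563  0.0506]]
[[ 0.4787  0.2423  0.045 ]
 [ 0.5808  0.2298  0.045 ]
 [ 0.5262 -0.129   0.045 ]
 [ 0.4259 -0.1119  0.045 ]]
```

```bash
cat >> h.py <<'E'
YAW=-0.151
def railR(th=0):  # tool down, tool y along rail y, pitched with cap by th
    M=np.array([[-1,0,0],[0,1,0],[0,0,-1.]]).T
    return R.from_euler('z',YAW)*R.from_euler('y',-th)*R.from_matrix(M)
BOLT=dict(a=np.array([.461,-.0585]),b=np.array([.479,.0605]),c=np.array([.497,.179]))
def rel(target,Rt,base=None):
    p,r,_=pose()
    if base is not None: p,r=base
    return (r.inv().apply(np.array(target)-p)*100).round(2),(r.inv()*Rt).as_rotvec().round(3)
E
python3 - <<'E'
from h import *
print(rel([*BOLT['c'],.11],railR()), rel([*BOLT['c'],.18],railR()))
# after: moves in rail-aligned frame between bolts
b=(np.array([*BOLT['c'],.11]),railR())
for k in'ba':print(k,rel([*BOLT[k],.11],railR(),b))
E
```

```text
(array([-41.63, -29.89,  13.46]), array([-0.002, -0.   , -0.167])) (array([-41.63, -29.9 ,   6.46]), array([-0.002, -0.   , -0.167]))
b (array([ -0.  , -11.99,   0.  ]), array([0., 0., 0.]))
a (array([-1.000e-02, -2.402e+01,  0.000e+00]), array([0., 0., 0.]))
```

Call:
send_rows([
  {"translation":[-5,-3.6,0.5],"delta_rot":[0,0,-0.02],"jaw":0},
  {"translation":[-9,-6.5,1],"delta_rot":[0,0,-0.04],"jaw":0},
  {"translation":[-13,-9.4,1.5],"delta_rot":[0,0,-0.06],"jaw":0},
  {"translation":[-17,-12.2,2],"delta_rot":[0,0,-0.08],"jaw":0},
  {"translation":[-21,-15.1,3],"delta_rot":[0,0,-0.1],"jaw":0},
  {"translation":[-25,-18,4],"delta_rot":[0,0,-0.12],"jaw":0},
  {"translation":[-29,-20.9,5],"delta_rot":[0,0,-0.14],"jaw":0},
  {"translation":[-33,-23.7,6],"delta_rot":[0,0,-0.167],"jaw":0},
])

```text
time: 0.9
tool_pos: [0.4287, 0.2724, 0.1869]
tool_rot: [-0.0, 0.075, 0.997, 0.0]
contact_force: [1.5, 0.2, -0.6]
gripper_width: 0.003
grasp_force: 0.0
```

```bash
python3 - <<'E'
from h import *
p,r,s=pose(); print(p,s['contact_force'],s['gripper_width']); print(rel([*BOLT['c'],.10],railR()))
E
```

```text
[0.42866371 0.27239973 0.18692131] [ 1.46293373  0.18779775 -0.57498379] 0.00267661697445334
(array([-8.15, -8.22,  8.69]), array([ 0.   , -0.   ,  0.001]))
```

Call:
send_rows([
  {"translation":[-2.7,-2.7,2],"delta_rot":[0,0,0],"jaw":0},
  {"translation":[-5.4,-5.4,4],"delta_rot":[0,0,0],"jaw":0},
  {"translation":[-8.15,-8.2,6],"delta_rot":[0,0,0],"jaw":0},
  {"translation":[-8.15,-8.2,8],"delta_rot":[0,0,0],"jaw":0},
  {"translation":[-8.15,-8.2,8.7],"delta_rot":[0,0,0],"jaw":0},
  {"translation":[-8.15,-8.2,8.7],"delta_rot":[0,0,0],"jaw":0},
  {"translation":[-8.15,-8.2,8.7],"delta_rot":[0,0,0],"jaw":0},
  {"translation":[-8.15,-8.2,8.7],"delta_rot":[0,0,0],"jaw":0},
])

```text
time: 1.7
tool_pos: [0.4969, 0.1818, 0.1019]
tool_rot: [0.001, 0.075, 0.997, 0.0]
contact_force: [0.7, 0.7, 1.2]
gripper_width: -0.002
grasp_force: 0.0
```

```bash
python3 - <<'E'
from h import *
p,r,s=pose(); print(p,s['contact_force'])
f=load('wrist'); cv2.imwrite('pics/w1.png',f['pixels'])
c,d=ray(f,[[320,240]]);print(c,d)
E
```

```text
[0.49687242 0.18180815 0.10192069] [0.6777227  0.66766549 1.17694045]
[0.42865995 0.19105991 0.23054678] [[ 0.27841463 -0.01999314 -0.96051506]]
```

View pics/w1.png

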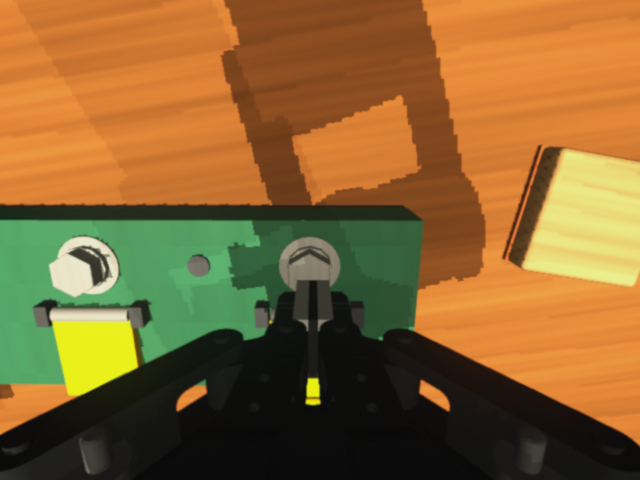

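The wrist view shows the washer of bolt c at about (309,262) with the shut fingertips over it at (313,300). Bolt b's head is at about (78,270).

```bash
python3 - <<'E'
from h import *
f=dict(np.load('f_wrist.npz'))
print(plane(f,[[309,268],[89,267]],.047).round(4),plane(f,[[80,272],[309,268]],.061).round(4))
p,r,s=pose(); print(p,s['time']); print(rel([*BOLT['c'],.075],railR()))
E
```

```text
[[0.4965 0.1791 0.047 ]
 [0.4782 0.0616 0.047 ]] [[0.4764 0.0661 0.061 ]
 [0.4913 0.18   0.061 ]]
[0.49694128 0.18176069 0.10195433] 1.75
(array([-0.04, -0.27,  2.7 ]), array([0.001, 0.002, 0.001]))
```

Call:
send_rows([
  {"translation":[0,-0.27,0.8],"delta_rot":[0,0,0],"jaw":0},
  {"translation":[0,-0.27,1.5],"delta_rot":[0,0,0],"jaw":0},
  {"translation":[0,-0.27,2.1],"delta_rot":[0,0,0],"jaw":0},
  {"translation":[0,-0.27,2.4],"delta_rot":[0,0,0],"jaw":0},
  {"translation":[0,-0.27,2.6],"delta_rot":[0,0,0],"jaw":0},
  {"translation":[0,-0.27,2.7],"delta_rot":[0,0,0],"jaw":0},
  {"translation":[0,-0.27,2.8],"delta_rot":[0,0,0],"jaw":0},
  {"translation":[0,-0.27,2.8],"delta_rot":[0,0,0],"jaw":0},
])

```text
time: 2.55
tool_pos: [0.4961, 0.1783, 0.0727]
tool_rot: [0.0, 0.075, 0.997, 0.0]
contact_force: [0.3, -0.3, 0.6]
gripper_width: -0.0
grasp_force: 0.2
```

Call:
send_rows([
  {"translation":[0,0,0.05],"delta_rot":[0,0,0],"jaw":0},
  {"translation":[0,0,0.1],"delta_rot":[0,0,0],"jaw":0},
  {"translation":[0,0,0.15],"delta_rot":[0,0,0],"jaw":0},
  {"translation":[0,0,0.2],"delta_rot":[0,0,0],"jaw":0},
  {"translation":[0,0,0.2],"delta_rot":[0,0,0],"jaw":0},
  {"translation":[0,0,0.2],"delta_rot":[0,0,0],"jaw":0},
  {"translation":[0,0,0.2],"delta_rot":[0,0,0],"jaw":0},
  {"translation":[0,0,0.2],"delta_rot":[0,0,0],"jaw":0},
])

```text
time: 3.35
tool_pos: [0.4962, 0.1783, 0.0707]
tool_rot: [0.0, 0.075, 0.997, 0.0]
contact_force: [0.1, 0.2, 0.6]
gripper_width: 0.0
grasp_force: 0.4
```

Call:
send_rows([
  {"translation":[0,0,0.05],"delta_rot":[0,0,0],"jaw":0},
  {"translation":[0,0,0.1],"delta_rot":[0,0,0],"jaw":0},
  {"translation":[0,0,0.15],"delta_rot":[0,0,0],"jaw":0},
  {"translation":[0,0,0.2],"delta_rot":[0,0,0],"jaw":0},
  {"translation":[0,0,0.2],"delta_rot":[0,0,0],"jaw":0},
  {"translation":[0,0,0.2],"delta_rot":[0,0,0],"jaw":0},
  {"translation":[0,0,0.2],"delta_rot":[0,0,0],"jaw":0},
  {"translation":[0,0,0.2],"delta_rot":[0,0,0],"jaw":0},
])

```text
time: 4.15
tool_pos: [0.496, 0.1783, 0.0685]
tool_rot: [-0.0, 0.075, 0.997, -0.0]
contact_force: [1.0, 0.2, 1.2]
gripper_width: -0.002
grasp_force: 0.5
```

```bash
python3 - <<'E'
from h import *
p,r,s=pose(); print(p,s['contact_force'],s['joint_efforts'],s['ft_torque'])
f=load('wrist'); cv2.imwrite('pics/w2.png',f['pixels'][180:340,220:420].repeat(3,0).repeat(3,1))
E
```

```text
[0.49596727 0.1782708  0.06852648] [0.96315223 0.15836871 1.17187731] [ 7.16252555e-02 -3.17114282e+01 -3.13543618e+01  6.23799046e-03
  2.17623082e-01 -6.56792890e-04] [ 0.0418699  -0.14446305 -0.00407727]
```

View pics/w2.png

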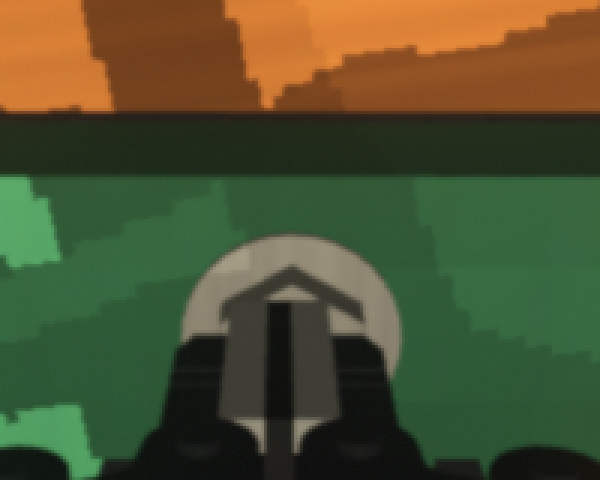

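The crop shows the shut fingertips over the middle of bolt c's head, whose sides look short. That fits a head that is already sinking, so I keep going down slowly.

Call:
send_rows([
  {"translation":[0,0,0.05],"delta_rot":[0,0,0],"jaw":0},
  {"translation":[0,0,0.1],"delta_rot":[0,0,0],"jaw":0},
  {"translation":[0,0,0.15],"delta_rot":[0,0,0],"jaw":0},
  {"translation":[0,0,0.2],"delta_rot":[0,0,0],"jaw":0},
  {"translation":[0,0,0.2],"delta_rot":[0,0,0],"jaw":0},
  {"translation":[0,0,0.2],"delta_rot":[0,0,0],"jaw":0},
  {"translation":[0,0,0.2],"delta_rot":[0,0,0],"jaw":0},
  {"translation":[0,0,0.2],"delta_rot":[0,0,0],"jaw":0},
])

```text
time: 5.0
tool_pos: [0.496, 0.1783, 0.0671]
tool_rot: [-0.0, 0.075, 0.997, -0.0]
contact_force: [-1.3, -1.1, 5.1]
gripper_width: 0.001
grasp_force: 2.7
```

Call:
send_rows([
  {"translation":[0,0,0.05],"delta_rot":[0,0,0],"jaw":0},
  {"translation":[0,0,0.1],"delta_rot":[0,0,0],"jaw":0},
  {"translation":[0,0,0.15],"delta_rot":[0,0,0],"jaw":0},
  {"translation":[0,0,0.15],"delta_rot":[0,0,0],"jaw":0},
  {"translation":[0,0,0.15],"delta_rot":[0,0,0],"jaw":0},
  {"translation":[0,0,0.15],"delta_rot":[0,0,0],"jaw":0},
  {"translation":[0,0,0.15],"delta_rot":[0,0,0],"jaw":0},
  {"translation":[0,0,0.15],"delta_rot":[0,0,0],"jaw":0},
])

```text
time: 5.8
tool_pos: [0.4961, 0.1783, 0.0663]
tool_rot: [-0.0, 0.075, 0.997, -0.0]
contact_force: [-4.6, -1.7, 10.2]
gripper_width: 0.002
grasp_force: 4.9
```

Call:
send_rows([
  {"translation":[0,0,-1],"delta_rot":[0,0,0],"jaw":0},
  {"translation":[0,0,-2.5],"delta_rot":[0,0,0],"jaw":0},
  {"translation":[0,-2,-3.5],"delta_rot":[0,0,0],"jaw":0},
  {"translation":[0,-5,-3.5],"delta_rot":[0,0,0],"jaw":0},
  {"translation":[0,-8,-3.5],"delta_rot":[0,0,0],"jaw":0},
  {"translation":[0,-11,-3.5],"delta_rot":[0,0,0],"jaw":0},
  {"translation":[0,-12,-3.5],"delta_rot":[0,0,0],"jaw":0},
  {"translation":[0,-12,-3.0],"delta_rot":[0,0,0],"jaw":0},
])

```text
time: 6.6
tool_pos: [0.4786, 0.0589, 0.0961]
tool_rot: [0.001, 0.076, 0.997, 0.0]
contact_force: [0.8, -0.5, 0.4]
gripper_width: 0.001
grasp_force: 0.0
```

```bash
python3 - <<'E'
from h import *
p,r,s=pose(); print(p,s['contact_force'],rel([*BOLT['b'],.075],railR()))
f=load('wrist'); cv2.imwrite('pics/w3.png',f['pixels'])
f=load('top'); print(depthpts(f,[[224,329],[285,338],[347,346]]).round(4))
E
```

```text
[0.47861723 0.05886847 0.09606273] [ 0.84428759 -0.50685896  0.43047596] (array([-0.01,  0.17,  2.11]), array([ 0.001,  0.002, -0.002]))
[[ 0.4956  0.1783  0.0539]
 [ 0.4599  0.046   0.393 ]
 [ 0.4596 -0.0577  0.0635]]
```

View pics/w3.png

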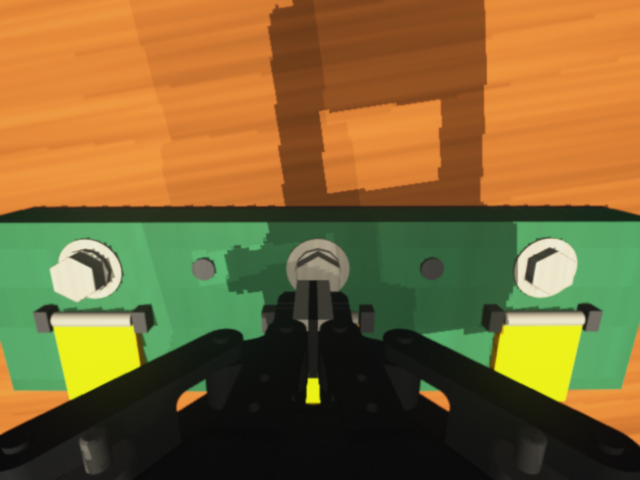

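Bolt c (right, at (552,268)) now stands clearly lower than bolt a (left, at (78,270)). The top depth at c fell from 61.8 to 53.9 mm, so c is the loose bolt and it is fully sunk. Next is cap c.

```bash
cat >> h.py <<'E'
ex=np.array([np.cos(YAW),np.sin(YAW),0])
def grasp(th,r=.078,zh=.050):
    h=np.array([*BOLT['c'],zh])+ex*.027   # hinge at rail x -8
    g=h+ex*r*np.cos(th)+np.array([0,0,r*np.sin(th)])
    Rt=railR(th); return g+Rt.apply([0,0,.005]),Rt
E
python3 - <<'E'
from h import *
T,_=grasp(0); print(T)
print(rel(T+[0,0,.06],railR()))
# triangulate tongue tip from top+scene
t=dict(np.load('f_top.npz')); s=dict(np.load('f_scene.npz'))
hs=cv2.cvtColor(s['pixels'],cv2.COLOR_BGR2HSV); m=cv2.inRange(hs,(20,120,90),(35,255,255))[250:282,370:420]
y,x=np.nonzero(m); q=x<=x.min()+1; uv=[x.min()+370-.5,y[q].mean()+250]
c1,d1=ray(s,[uv]); c2,d2=ray(t,[[233.3,265.5]])
ab=np.linalg.lstsq(np.c_[d1[0],-d2[0]],c2-c1,rcond=None)[0]; print('tip',c1+ab[0]*d1[0],c2+ab[1]*d2[0])
E
```

```text
[0.60080522 0.16320518 0.045     ]
(array([-10.63,  12.04,  -1.06]), array([ 0.   , -0.001,  0.   ]))
tip [0.62319376 0.15627841 0.05583524] [0.61950827 0.16092869 0.05579769]
```

Call:
send_rows([
  {"translation":[0,0,-1.5],"delta_rot":[0,0,0],"jaw":2},
  {"translation":[-2,2,-3],"delta_rot":[0,0,0],"jaw":5},
  {"translation":[-4,5,-3],"delta_rot":[0,0,0],"jaw":5},
  {"translation":[-6,8,-3],"delta_rot":[0,0,0],"jaw":5},
  {"translation":[-9,11,-3],"delta_rot":[0,0,0],"jaw":5},
  {"translation":[-10.6,12,-2],"delta_rot":[0,0,0],"jaw":5},
  {"translation":[-10.6,12,-1],"delta_rot":[0,0,0],"jaw":5},
  {"translation":[-10.6,12,-1],"delta_rot":[0,0,0],"jaw":5},
])

```text
time: 7.5
tool_pos: [0.5987, 0.1631, 0.1021]
tool_rot: [-0.003, 0.075, 0.997, -0.001]
contact_force: [-0.2, 0.1, -0.6]
gripper_width: 0.58
grasp_force: 0.0
```

```bash
python3 - <<'E'
from h import *
p,r,s=pose(); print(p,s['contact_force'],s['gripper_width'],rel(grasp(0)[0],railR()))
f=load('wrist'); cv2.imwrite('pics/w4.png',f['pixels'])
E
```

```text
[0.59868781 0.1630587  0.1021161 ] [-0.17814408  0.1499999  -0.6283651 ] 0.57991197290991 (array([-0.24,  0.06,  5.71]), array([-0.002, -0.005,  0.002]))
```

View pics/w4.png

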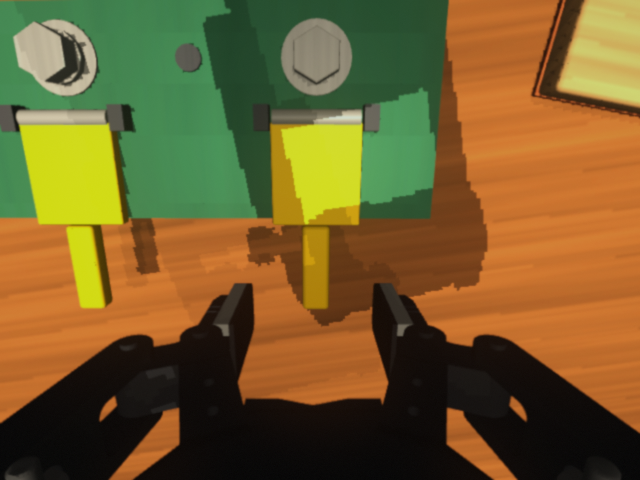

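The tongue of cap c at (315,268) is centred between the open fingers (about 240 and 386), so I descend.

Call:
send_rows([
  {"translation":[-0.2,0.05,1],"delta_rot":[0,0,0],"jaw":5},
  {"translation":[-0.2,0.05,2],"delta_rot":[0,0,0],"jaw":5},
  {"translation":[-0.2,0.05,3],"delta_rot":[0,0,0],"jaw":5},
  {"translation":[-0.2,0.05,4],"delta_rot":[0,0,0],"jaw":5},
  {"translation":[-0.2,0.05,5],"delta_rot":[0,0,0],"jaw":5},
  {"translation":[-0.2,0.05,5.6],"delta_rot":[0,0,0],"jaw":5},
  {"translation":[-0.2,0.05,5.7],"delta_rot":[0,0,0],"jaw":5},
  {"translation":[-0.2,0.05,5.7],"delta_rot":[0,0,0],"jaw":5},
])

```text
time: 8.35
tool_pos: [0.6028, 0.1626, 0.0479]
tool_rot: [-0.0, 0.075, 0.997, -0.0]
contact_force: [0.1, -0.1, 0.8]
gripper_width: 0.584
grasp_force: 0.0
```

Call:
send_rows([
  {"translation":[0,0,0],"delta_rot":[0,0,0],"jaw":3.5},
  {"translation":[0,0,0],"delta_rot":[0,0,0],"jaw":2},
  {"translation":[0,0,0],"delta_rot":[0,0,0],"jaw":1},
  {"translation":[0,0,0],"delta_rot":[0,0,0],"jaw":0.5},
  {"translation":[0,0,0],"delta_rot":[0,0,0],"jaw":0.5},
  {"translation":[0,0,0],"delta_rot":[0,0,0],"jaw":0.5},
  {"translation":[0,0,0],"delta_rot":[0,0,0],"jaw":0.5},
  {"translation":[0,0,0],"delta_rot":[0,0,0],"jaw":0.5},
])

```text
time: 9.15
tool_pos: [0.6035, 0.1635, 0.0488]
tool_rot: [0.001, 0.075, 0.997, 0.001]
contact_force: [0.7, 5.9, 1.7]
gripper_width: 0.151
grasp_force: 59.8
```

```bash
python3 - <<'E'
from h import *
p,r,s=pose(); print(p,s['contact_force'],s['gripper_width'],s['grasp_force'],rel(grasp(0)[0],railR()))
b=grasp(0)
for th in np.arange(.1,1.2,.1): print(th.round(2),*rel(*grasp(th),b))
b=grasp(.6)
for th in np.arange(.7,1.2,.1): print(th.round(2),*rel(*grasp(th),b))
E
```

```text
[0.60348855 0.16351333 0.04884353] [0.71291089 5.9117524  1.73258688] 0.15127953271247158 59.76950168609619 (array([ 0.26, -0.07,  0.38]), array([0.002, 0.001, 0.   ]))
0.1 [-0.01  0.   -0.78] [ 0.  -0.1 -0. ]
0.2 [ 0.06  0.   -1.56] [ 0.  -0.2  0. ]
0.3 [ 0.2  -0.   -2.33] [ 0.  -0.3  0. ]
0.4 [ 0.42  0.   -3.08] [ 0.  -0.4  0. ]
0.5 [ 0.72  0.   -3.8 ] [ 0.  -0.5  0. ]
0.6 [ 1.08  0.   -4.49] [-0.  -0.6  0. ]
0.7 [ 1.51 -0.   -5.14] [ 0.  -0.7  0. ]
0.8 [ 2.01  0.   -5.75] [ 0.  -0.8  0. ]
0.9 [ 2.56  0.   -6.3 ] [ 0.  -0.9  0. ]
1.0 [ 3.16 -0.   -6.79] [ 0. -1.  0.]
1.1 [ 3.82  0.   -7.22] [ 0.  -1.1 -0. ]
0.7 [-0.01 -0.   -0.78] [-0.  -0.1 -0. ]
0.8 [ 0.06  0.   -1.56] [-0.  -0.2  0. ]
0.9 [ 0.2  -0.   -2.33] [-0.  -0.3  0. ]
1.0 [ 0.42 -0.   -3.08] [-0.  -0.4 -0. ]
1.1 [ 0.72 -0.   -3.8 ] [-0.  -0.5 -0. ]
```

Call:
send_rows([
  {"translation":[0.01,0,-0.4],"delta_rot":[0,-0.05,0],"jaw":0.5},
  {"translation":[0.03,0,-0.8],"delta_rot":[0,-0.1,0],"jaw":0.5},
  {"translation":[0.14,0,-1.6],"delta_rot":[0,-0.2,0],"jaw":0.5},
  {"translation":[0.32,0,-2.4],"delta_rot":[0,-0.3,0],"jaw":0.5},
  {"translation":[0.59,0,-3.15],"delta_rot":[0,-0.4,0],"jaw":0.5},
  {"translation":[0.93,0,-3.9],"delta_rot":[0,-0.5,0],"jaw":0.5},
  {"translation":[1.34,0,-4.6],"delta_rot":[0,-0.6,0],"jaw":0.5},
  {"translation":[1.34,0,-4.6],"delta_rot":[0,-0.6,0],"jaw":0.5},
])

```text
time: 9.95
tool_pos: [0.5896, 0.1656, 0.0956]
tool_rot: [0.298, 0.07, 0.952, -0.021]
contact_force: [3.5, 5.1, -1.0]
gripper_width: 0.146
grasp_force: 59.3
```

```bash
python3 - <<'E'
from h import *
p,r,s=pose(); print(p,s['contact_force'],s['gripper_width'],s['grasp_force'],(railR().inv()*r).as_rotvec())
h=np.array([*BOLT['c'],.05])+ex*.027; v=p-h; print(v@ex,v[2],s['joint_pos'])
E
```

```text
[0.58963251 0.16562561 0.09563639] [ 3.47387416  5.05068739 -0.96329199] 0.14559116725613486 59.3405681848526 [-0.00212067 -0.60618187 -0.00325243]
0.06659032535168742 0.04563638504123681 [ 0.24729653 -0.08629803  2.10222308 -0.40074269  0.59374585 -0.90279826]
```

Call:
send_rows([
  {"translation":[0.01,0,-0.4],"delta_rot":[0,-0.04,0],"jaw":0.5},
  {"translation":[0.04,0,-0.8],"delta_rot":[0,-0.08,0],"jaw":0.5},
  {"translation":[0.09,0,-1.2],"delta_rot":[0,-0.11,0],"jaw":0.5},
  {"translation":[0.16,0,-1.6],"delta_rot":[0,-0.14,0],"jaw":0.5},
  {"translation":[0.25,0,-2.0],"delta_rot":[0,-0.16,0],"jaw":0.5},
  {"translation":[0.36,0,-2.4],"delta_rot":[0,-0.18,0],"jaw":0.5},
  {"translation":[0.49,0,-2.75],"delta_rot":[0,-0.18,0],"jaw":0.5},
  {"translation":[0.49,0,-2.75],"delta_rot":[0,-0.18,0],"jaw":0.5},
])

```text
time: 10.75
tool_pos: [0.5704, 0.1685, 0.1142]
tool_rot: [0.38, 0.069, 0.922, -0.027]
contact_force: [6.2, 5.7, -5.8]
gripper_width: 0.151
grasp_force: 58.5
```

```bash
python3 - <<'E'
from h import *
p,r,s=pose(); print(p,s['contact_force'],s['gripper_width'],s['grasp_force'],(railR().inv()*r).as_rotvec())
h=np.array([*BOLT['c'],.05])+ex*.027; v=p-h; print(v@ex,v[2],np.arctan2(v[2],v@ex),s['joint_pos'])
f=load('wrist'); g=load('scene')
cv2.imwrite('pics/w5.png',np.hstack([f['pixels'][:,120:520],cv2.resize(g['pixels'][130:330,280:480],(400,480))]))
E
```

```text
[0.57041782 0.16849352 0.11416403] [ 6.20159963  5.6851774  -5.84219464] 0.15062617160634542 58.522117137908936 [-0.0025937  -0.78164636 -0.0023212 ]
0.047162869063233824 0.06416402804424781 0.9369411798248987 [ 0.29754306 -0.18811788  2.21447314 -0.70244267  0.48743673 -0.60095523]
```

View pics/w5.png

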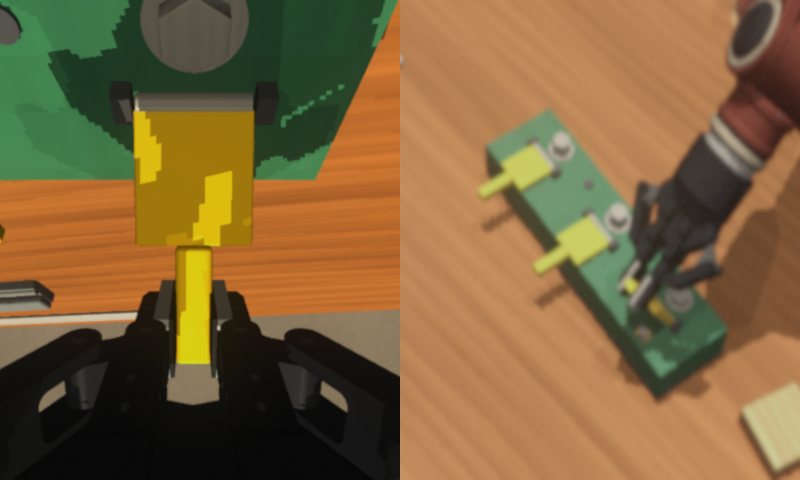

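Cap c is up with its tongue between the pads at (195,310) in the left half. In the right half, caps a and b are shut. I check the angle from depth.

```bash
python3 - <<'E'
from h import *
f=dict(np.load('f_wrist.npz'))
P=depthpts(f,[[u,v] for v in range(125,235,5) for u in range(275,355,8)]); x=P@ex
k=np.polyfit(x,P[:,2],1); print(np.arctan(k[0]) , np.std(P[:,2]-np.polyval(k,x)), P[:,2].min(),P[:,2].max())
E
```

```text
0.2322610945452233 0.010596556586726787 0.05757427996690635 0.1577821435139264
```

```bash
python3 - <<'E'
from h import *
f=dict(np.load('f_wrist.npz'))
for v in range(115,245,12):
    P=depthpts(f,[[u,v] for u in range(265,365,3)]); m=np.median(P,0); print(v,(m@ex).round(4),m[2].round(4))
E
```

```text
115 0.4906 0.0552
127 0.4931 0.0584
139 0.4956 0.0622
151 0.4983 0.0654
163 0.5009 0.0688
175 0.5035 0.0722
187 0.5061 0.0758
199 0.5088 0.0792
211 0.5113 0.083
223 0.5139 0.0865
235 0.5165 0.0901
```

The cap stands at 0.93 rad and is held firmly, so I hand in.

```bash
python3 -c "
from plant import *
print(job_done())"
```

```text
the job is handed in; nothing more can be done
None
```

Bolt c was the loose one: it is pushed down to its stop (head about 8 mm lower by the top camera), and its cap is held open in the fingers at about 0.93 rad. I tapped only c, because it sank on the first try. Caps a and b stayed shut, the fingers were kept clear of the pad, wheel and chip, and the job is handed in with no verdict returned.

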